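# Pack the sharpening stones and hasp the chest

### The job

The cedar chest must go out with exactly three grey sharpening stones in it: one is already inside, so set two more grey stones from the bench down into it (do not drop them), all lying flat on the chest's floor. Then shut the lid fully, and after that swing the steel hasp over so it lies flat on the lid with the staple through its slot. Leave the third bench grey stone, the red stone and the other things on the bench where they are.

Things in the scene. Friction and masses are not known exactly. Their poses are not given: they have to be found in the camera images.
- chest: Open cedar chest, fixed to the bench, outside 180 (x) x 255 (y) x 64 mm high; walls and floor 10 mm thick, so inside 160 x 235 x 54 mm. Origin: centre of its underside; its -x side is the front (faces the robot), lid hinge on the +x side.
- lid (a joint): Angle of the chest's lid in rad: 0 = fully shut, 1.57 = upright, opens to 1.75. Stiff hinge: it stays where it is left, about 2 to 3 N at its free edge moves it. Lid is a 180 x 255 x 12 mm pale cedar board.
- lid_edge (a point): Middle of the lid's free (front) edge, half way through its 12 mm thickness, 180 mm from the hinge line.
- lid_hinge (a point): Middle of the lid's hinge line, at the top of the chest's back wall, on the underside of the lid. Its axes turn with the lid: when shut they match the chest's.
- hasp (a joint): Angle of the steel hasp in rad: 0 = flat on the shut lid over the staple, pointing to the back; 1.57 = standing upright; more = leaning out to the front (to 2.5). Stays where left; about 1 N at its tip moves it.
- hasp_hinge (a point): Middle of the hasp's hinge line, 6 mm in front of the chest's front wall, 79.5 mm above the bench. The hasp is a flat steel strap 94 mm long, 30 mm wide, 4 mm thick (from 3 mm below to 1 mm above this line when shut), solid from 2 to 45 mm from the hinge, then a slot 30 x 14 mm to 75 mm, then a solid tip.
- hasp_tip (a point): Middle of the end of the hasp strap, 94 mm from its hinge line.
- staple (a point): Top of the small brass staple on the lid, 60 mm behind the hasp's hinge line when the lid is shut, standing 18 mm above the lid, about 13 mm long (x) and 8 mm wide (y); the hasp's slot goes over it.
- stone_in: Sharpening stone, 130 x 40 x 28 mm, plain grey block, about 0.3 kg. Origin: centre of its underside; its x is along the length, y across the 40 mm width, z up. It already lies in the chest, along the chest's x, towards its +y side; it stays there.
- stone_a: Sharpening stone, 130 x 40 x 28 mm, plain grey block, about 0.3 kg. Origin: centre of its underside; its x is along the length, y across the 40 mm width, z up. Lies on the bench right of the chest; any two of stone_a, stone_b, stone_c go in.
- stone_b: Sharpening stone, 130 x 40 x 28 mm, plain grey block, about 0.3 kg. Origin: centre of its underside; its x is along the length, y across the 40 mm width, z up. Lies on the bench right of the chest; any two of stone_a, stone_b, stone_c go in.
- stone_c: Sharpening stone, 130 x 40 x 28 mm, plain grey block, about 0.3 kg. Origin: centre of its underside; its x is along the length, y across the 40 mm width, z up. Lies on the bench right of the chest; any two of stone_a, stone_b, stone_c go in.
- stone_red: Brick-red flattening stone, 130 x 40 x 28 mm, among the grey ones; origin and axes as theirs. Stays.
- glue: White glue bottle with orange cap, standing, 48 mm diameter, 140 mm high; origin: centre of its base. Stays.
- nail_tin: Open metal tin, 72 mm diameter, 60 mm high; origin: centre of its base. Stays.
- hammer: Hammer, 200 mm long, lying; origin: middle of its underside, x along the handle to the head. Stays.
- driver: Screwdriver, 180 mm long, lying in front of the chest; origin: middle of its underside, x along it. Stays.
- brush: Brush, 170 mm long, lying behind and right of the chest; origin: middle of its underside, x along it. Stays.
- offcut: Cedar offcut, 110 x 45 x 45 mm; origin: centre of its underside. Stays.
Not all that is in view belongs to the job. What is shaped like the stone_c but purple, turquoise or yellow is not meant.

How it is judged (in metres and radians):
On the way, in this order (a step that is already met when the one before it is completed fails the run):
1. exactly three grey stones lie flat on the chest's floor, released, while the lid is open (((x of stone_a in the frame of chest between -0.08 and 0.08 m and y of stone_a in the frame of chest between -0.115 and 0.115 m and z of stone_a in the frame of chest between 0 and 0.02 m and angle between each of stone_a, stone_b's own z axis and vertical below 0.15 rad and linear speed of each of stone_a, stone_b below 0.03 m/s and x of stone_b in the frame of chest between -0.08 and 0.08 m and y of stone_b in the frame of chest between -0.115 and 0.115 m and z of stone_b in the frame of chest between 0 and 0.02 m and distance of stone_c from where it was at the start of the episode below 0.03 m) or (x of stone_a in the frame of chest between -0.08 and 0.08 m and y of stone_a in the frame of chest between -0.115 and 0.115 m and z of stone_a in the frame of chest between 0 and 0.02 m and angle between each of stone_a, stone_c's own z axis and vertical below 0.15 rad and linear speed of each of stone_a, stone_c below 0.03 m/s and x of stone_c in the frame of chest between -0.08 and 0.08 m and y of stone_c in the frame of chest between -0.115 and 0.115 m and z of stone_c in the frame of chest between 0 and 0.02 m and distance of stone_b from where it was at the start of the episode below 0.03 m) or (x of stone_b in the frame of chest between -0.08 and 0.08 m and y of stone_b in the frame of chest between -0.115 and 0.115 m and z of stone_b in the frame of chest between 0 and 0.02 m and angle between each of stone_b, stone_c's own z axis and vertical below 0.15 rad and linear speed of each of stone_b, stone_c below 0.03 m/s and x of stone_c in the frame of chest between -0.08 and 0.08 m and y of stone_c in the frame of chest between -0.115 and 0.115 m and z of stone_c in the frame of chest between 0 and 0.02 m and distance of stone_a from where it was at the start of the episode below 0.03 m)) and x of stone_in in the frame of chest between -0.08 and 0.08 m and y of stone_in in the frame of chest between -0.115 and 0.115 m and z of stone_in in the frame of chest between 0 and 0.02 m and angle between stone_in's own z axis and vertical below 0.15 rad and linear speed of stone_in below 0.03 m/s and contact force between the fingers and stone_a below 0.1 N and contact force between the fingers and stone_b below 0.1 N and contact force between the fingers and stone_c below 0.1 N and value of joint lid above 0.3 rad), for 0.2 s.
2. the lid is fully shut, with the three stones inside and the hasp still open (((x of stone_a in the frame of chest between -0.08 and 0.08 m and y of stone_a in the frame of chest between -0.115 and 0.115 m and z of stone_a in the frame of chest between 0 and 0.02 m and angle between each of stone_a, stone_b's own z axis and vertical below 0.15 rad and linear speed of each of stone_a, stone_b below 0.03 m/s and x of stone_b in the frame of chest between -0.08 and 0.08 m and y of stone_b in the frame of chest between -0.115 and 0.115 m and z of stone_b in the frame of chest between 0 and 0.02 m and distance of stone_c from where it was at the start of the episode below 0.03 m) or (x of stone_a in the frame of chest between -0.08 and 0.08 m and y of stone_a in the frame of chest between -0.115 and 0.115 m and z of stone_a in the frame of chest between 0 and 0.02 m and angle between each of stone_a, stone_c's own z axis and vertical below 0.15 rad and linear speed of each of stone_a, stone_c below 0.03 m/s and x of stone_c in the frame of chest between -0.08 and 0.08 m and y of stone_c in the frame of chest between -0.115 and 0.115 m and z of stone_c in the frame of chest between 0 and 0.02 m and distance of stone_b from where it was at the start of the episode below 0.03 m) or (x of stone_b in the frame of chest between -0.08 and 0.08 m and y of stone_b in the frame of chest between -0.115 and 0.115 m and z of stone_b in the frame of chest between 0 and 0.02 m and angle between each of stone_b, stone_c's own z axis and vertical below 0.15 rad and linear speed of each of stone_b, stone_c below 0.03 m/s and x of stone_c in the frame of chest between -0.08 and 0.08 m and y of stone_c in the frame of chest between -0.115 and 0.115 m and z of stone_c in the frame of chest between 0 and 0.02 m and distance of stone_a from where it was at the start of the episode below 0.03 m)) and x of stone_in in the frame of chest between -0.08 and 0.08 m and y of stone_in in the frame of chest between -0.115 and 0.115 m and z of stone_in in the frame of chest between 0 and 0.02 m and angle between stone_in's own z axis and vertical below 0.15 rad and linear speed of stone_in below 0.03 m/s and value of joint lid below 0.04 rad and value of joint hasp above 0.3 rad), for 0.1 s.
At the end, for the whole second after the job is handed in: Lid shut to within 0.04 rad and hasp flat over the staple to within 0.06 rad, at rest; stone_in and exactly two of stone_a, stone_b, stone_c at rest flat (0.15 rad) on the chest's floor (origin less than 20 mm above the chest's underside); the remaining grey stone within 30 mm of where it started (((x of stone_a in the frame of chest between -0.08 and 0.08 m and y of stone_a in the frame of chest between -0.115 and 0.115 m and z of stone_a in the frame of chest between 0 and 0.02 m and angle between each of stone_a, stone_b's own z axis and vertical below 0.15 rad and linear speed of each of stone_a, stone_b below 0.03 m/s and x of stone_b in the frame of chest between -0.08 and 0.08 m and y of stone_b in the frame of chest between -0.115 and 0.115 m and z of stone_b in the frame of chest between 0 and 0.02 m and distance of stone_c from where it was at the start of the episode below 0.03 m) or (x of stone_a in the frame of chest between -0.08 and 0.08 m and y of stone_a in the frame of chest between -0.115 and 0.115 m and z of stone_a in the frame of chest between 0 and 0.02 m and angle between each of stone_a, stone_c's own z axis and vertical below 0.15 rad and linear speed of each of stone_a, stone_c below 0.03 m/s and x of stone_c in the frame of chest between -0.08 and 0.08 m and y of stone_c in the frame of chest between -0.115 and 0.115 m and z of stone_c in the frame of chest between 0 and 0.02 m and distance of stone_b from where it was at the start of the episode below 0.03 m) or (x of stone_b in the frame of chest between -0.08 and 0.08 m and y of stone_b in the frame of chest between -0.115 and 0.115 m and z of stone_b in the frame of chest between 0 and 0.02 m and angle between each of stone_b, stone_c's own z axis and vertical below 0.15 rad and linear speed of each of stone_b, stone_c below 0.03 m/s and x of stone_c in the frame of chest between -0.08 and 0.08 m and y of stone_c in the frame of chest between -0.115 and 0.115 m and z of stone_c in the frame of chest between 0 and 0.02 m and distance of stone_a from where it was at the start of the episode below 0.03 m)) and x of stone_in in the frame of chest between -0.08 and 0.08 m and y of stone_in in the frame of chest between -0.115 and 0.115 m and z of stone_in in the frame of chest between 0 and 0.02 m and angle between stone_in's own z axis and vertical below 0.15 rad and linear speed of stone_in below 0.03 m/s and value of joint lid below 0.04 rad and value of joint hasp below 0.06 rad and velocity of joint hasp between -0.05 and 0.05 rad/s); the robot touches nothing.
It fails at once if a bystander (red stone, glue bottle, tin, hammer, screwdriver, brush or offcut) is moved more than 30 mm (distance of any of stone_red, glue, nail_tin, hammer, driver, brush, offcut from where it was at the start of the episode above 0.03 m).
It fails at once if the glue bottle or the tin is tipped over (angle between any of glue, nail_tin's own z axis and vertical above 0.4 rad).
It fails at once if a stone is dropped into the chest (faster than 0.7 m/s inside it) ((linear speed of stone_a above 0.7 m/s and z of stone_a in the frame of chest below 0.06 m and horizontal distance between stone_a and chest below 0.12 m) or (linear speed of stone_b above 0.7 m/s and z of stone_b in the frame of chest below 0.06 m and horizontal distance between stone_b and chest below 0.12 m) or (linear speed of stone_c above 0.7 m/s and z of stone_c in the frame of chest below 0.06 m and horizontal distance between stone_c and chest below 0.12 m)).
It also fails if it takes over 72 s, if anything falls off the work surface, if the arm or the gripper's body presses on something with over 40 N, if the wrist force passes 120 N, or if a joint passes its speed limit or range.

### The arm

A 6-joint arm with a two-finger parallel gripper is mounted at the origin on the work surface. World frame = base frame: x ahead of the robot, y to its left, z up, the work surface at z = 0. Lengths are in mm, angles in rad, forces in N, time in s.
With the tool pointing down it reaches from about 375 to 975 mm from the base axis. Payload 3.8 kg.
Tool frame: the origin (TCP) lies on the centre line of the jaws, within the pads' length; the fingertips stand 22 mm ahead of it and the grasp point (between the pads) lies 3 mm ahead of it; z points along the fingers, y is the direction in which the jaws open and shut (so a half turn about z gives the same grasp; the last joint's range is limited). The gripper opens to 85 mm and grips with 20 to 120 N. Pads are 22 mm wide; open, the fingers measure 114 mm over their backs; the gripper's body (76 mm by 85 mm) begins 54 mm behind the grasp point. The pads swing forward as they close: fully open they stand 13 mm farther back than shut.
Start: joints at [1.223, 0.264, 1.604, -0, 1.274, -0.037], TCP at [206.426, 642.656, 253.28] pointing down, gripper open.
Joint ranges: [-2.63, 2.63], [-0.94, 2.18], [0.31, 2.57], [-1.31, 4.45], [0, 2.66], [-2.55, 2.55]. Speed limits (rad/s): [2.57, 2.57, 3.14, 3.14, 3.14, 3.14].

### API

Orientations are given as a rotation vector (axis times angle).
In Python, from plant import get_state, get_image, finish_job gives the robot as it stands.
- The arm moves only by the tool move_arm, never from a script. Its argument "moves" is a list of rows, each a list of 7 numbers: the shift along the tool's x, y, z in mm, then the turn, a rotation vector about the tool's x, y, z in rad, then the finger opening in mm, from 0 to 85.4. A call has 1 to 20 rows; each row shifts and turns the pose as measured when the row begins, along the tool's axes as they then stand; what a row does not reach is not made up. A row lasts 1/8 s, in which the tool goes at most 62.5 mm and 10.7 degrees, less where a joint would pass 70% of its speed; a pose out of reach is approached as far as the arm can. A call is refused whole if a number of a shift passes 62.5 or a number of a turn 0.188, either way. A call with a gripper value outside its range is refused whole. The fingers move at their own pace and stop on an object; the grip force is fixed at half the most. Time passes only in rows, so rows that do not move let the fingers close. It gives the time, the measured TCP pose, the force and the opening at its end, in the units of the state.
- get_state(): the state, without advancing time (a new reading comes with each control period).
- get_image(name): name is "side" or "top"; returns a dict with "frame" (384x512x3 uint8, blue, green, red), "vertical_fov" (degrees; the focal length in pixels is half the picture's height over the tangent of half this angle, whatever the lens; pixels are square), "cx", "cy" (the principal point, pixels), "dist_coeffs" ([k1, k2, p1, p2, k3] as OpenCV has them; the pictures are not rectified), "rvec" (rotation vector, rad) and "tvec" (3), from world to camera coordinates, as OpenCV has them. Camera axes: x right, y down, z forward; pixel columns grow to the right and rows downward; lengths in mm; the calibration is good to about 2 mm. A picture is of the moment at which its call begins. There is no depth.
- finish_job(): hands the job in, once; it reports no verdict.
The state is a dict: "time_s": time; "qpos": joint angles; "dq": joint speeds; "effort": joint torques, N m; "tool_pos": TCP position; "eef_rot": TCP orientation; "force": force on the tool from outside, world axes, zero at the start; "wrist_torque": the same for the moment, N m; "finger_gap": opening from 0.0 (shut) to 1.0 (fully open).
Only numpy, scipy, OpenCV 4.12 (cv2) and the standard library are available. Lean on these libraries where they do the work, as an engineer would, in place of code of your own. Each camera call takes 0.05 s, during which the arm holds its last target. There are 200 camera calls.

## Working session

There is one attempt and no reset: what is moved stays moved. The work goes in short steps, Python scripts to look and compute and a tool call to move; the robot and the scene stay as the last step left them, time stands still between calls to the robot, and variables do not carry over. Pictures are saved under pics/ and viewed, about 8 in all and at most 12, crops included, and the job is handed in when it is done.

Besides the shell and the picture viewer there is one more tool, called after "Emit:" in YAML: its name, and indented under it one key for each argument. move_arm: Moves the arm, as the interface text tells. Its arguments: {"type":"object","properties":{"moves":{"type":"array","items":{"type":"array","items":{"type":"number"}}}},"required":["moves"]}

```bash
mkdir -p pics
cat > h.py <<'E'
import numpy as np, cv2
from plant import get_state, get_image, finish_job
def cam(n):
    d=get_image(n); f=d["frame"]; h,w=f.shape[:2]
    F=h/2/np.tan(np.radians(d["vertical_fov"])/2)
    K=np.array([[F,0,d["cx"]],[0,F,d["cy"]],[0,0,1.]])
    return dict(f=f,K=K,D=np.array(d["dist_coeffs"],float),r=np.array(d["rvec"],float),t=np.array(d["tvec"],float).reshape(3))
def ray(c,uv):
    p=cv2.undistortPoints(np.array(uv,float).reshape(-1,1,2),c["K"],c["D"]).reshape(-1,2)
    R=cv2.Rodrigues(c["r"])[0]
    return -R.T@c["t"], np.c_[p,np.ones(len(p))]@R
def onz(c,uv,z):
    o,d=ray(c,uv); return o+d*((z-o[2])/d[:,2])[:,None]
def proj(c,P): return cv2.projectPoints(np.array(P,float).reshape(-1,1,3),c["r"],c["t"],c["K"],c["D"])[0].reshape(-1,2)
E
python3 - <<'E'
from h import *
for n in("top","side"):
    c=cam(n); cv2.imwrite(f"pics/{n}0.png",cv2.resize(c["f"],(800,600),interpolation=cv2.INTER_CUBIC)); print(n,ray(c,[[256,192]]),c["K"][0,0],c["D"])
print(get_state())
E
```

```text
top (array([ 270.92220516,   15.86416508, 1121.1828546 ]), array([[ 0.22737512, -0.03733761, -0.97325814]])) 364.1095056421567 [-0.10580117  0.          0.          0.          0.        ]
side (array([ 176.38239348, -665.28411104, 1001.87531922]), array([[ 0.25665706,  0.54290022, -0.79995873]])) 390.0577371850009 [-0.11953007  0.          0.          0.          0.        ]
{'time_s': 0.1, 'qpos': array([ 1.22310000e+00,  2.64695962e-01,  1.60529606e+00, -4.54735641e-06,
        1.27373266e+00, -3.69163164e-02]), 'dq': array([-0.00053634, -0.00250132, -0.00286258, -0.00023915,  0.00014572,
        0.0003687 ]), 'effort': array([ 8.61113622e-04, -5.16711760e+01, -3.68590772e+01,  9.45328952e-05,
        6.13498254e-03,  5.61770577e-06]), 'tool_pos': array([206.20653109, 642.04468715, 252.04261373]), 'eef_rot': array([-0.48614516, -3.10334065,  0.00328814]), 'force': array([ 0.12389167, -0.96387294,  0.27020395]), 'wrist_torque': array([-0.00830796,  0.02584947,  0.03641822]), 'finger_gap': 1.0011078539384421}
```

View pics/top0.png

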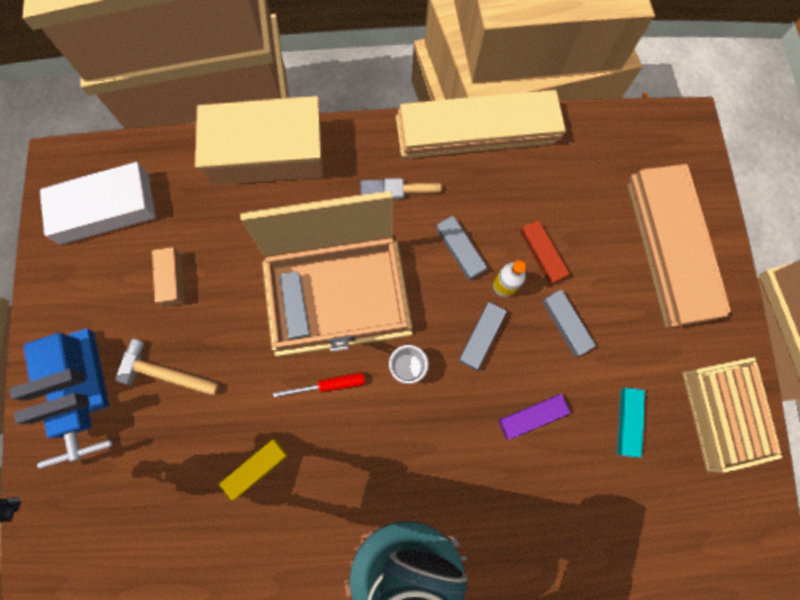

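View pics/side0.png

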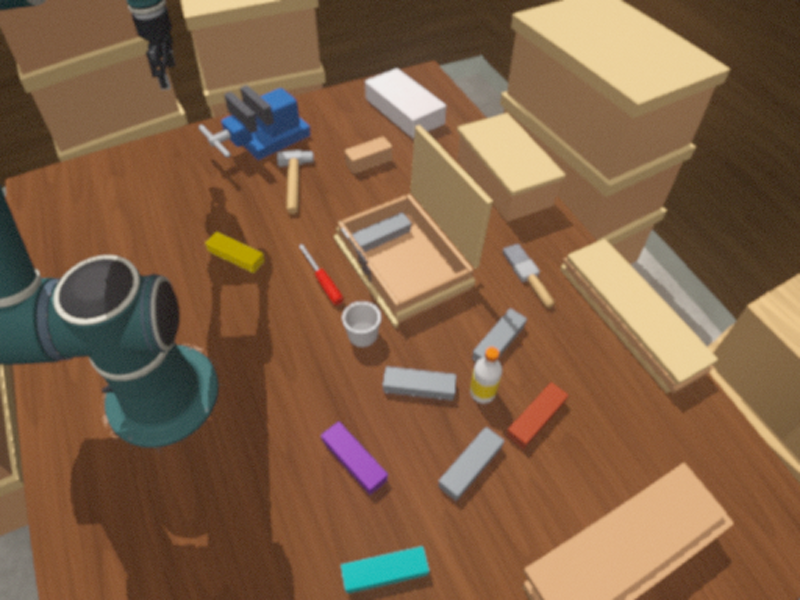

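Top view (800x600 px): the bench grey stones are at (461,247), (485,336) and (570,323). The chest is around (338,300) with the grey stone inside it at (294,304), and the hasp is at (340,343). The glue at (510,278) and the tin at (408,364) are close by.

Run:
```python
from h import *
T=cam("top");S=cam("side")
def stones(c,boxes):
    hsv=cv2.cvtColor(c["f"],cv2.COLOR_BGR2HSV)
    m=((hsv[...,1]<75)&(hsv[...,2]>70)).astype(np.uint8)
    for n,(u,v) in boxes.items():
        u/=1.5625;v/=1.5625
        k,l,st,ce=cv2.connectedComponentsWithStats(m,connectivity=4)
        i=l[int(v),int(u)]
        cs,_=cv2.findContours((l==i).astype(np.uint8),cv2.RETR_EXTERNAL,cv2.CHAIN_APPROX_NONE)
        p=cs[0].reshape(-1,2)
        for z in (28,14):
            z2=z+(10 if n=="in" else 0)
            w=onz(c,p,z2)[:,:2].astype(np.float32)
            r=cv2.minAreaRect(w); b=cv2.boxPoints(r); e=b[1]-b[0];g=b[2]-b[1]; L=e if np.hypot(*e)>np.hypot(*g) else g
            print(n,z,"id",i,np.round(r[0],1),np.round(r[1],1),"yaw",round(float(np.arctan2(L[1],L[0])),3))
stones(T,{"a":(461,247),"b":(485,336),"c":(570,323),"in":(294,304)}); print()
stones(S,{"a":(500,337),"b":(420,384),"c":(470,465),"in":(385,232)})
x,y=160,120
cv2.imwrite("pics/topc.png",cv2.resize(T["f"][y:y+110,x:x+120],None,fx=5.4,fy=5.4,interpolation=cv2.INTER_CUBIC))
x,y=205,75
cv2.imwrite("pics/sidec.png",cv2.resize(S["f"][y:y+140,x:x+120],None,fx=4.2,fy=4.2,interpolation=cv2.INTER_CUBIC))
```

```text
a 28 id 6 [ 629.  -156.8] [134.2  47.5] yaw 0.458
a 14 id 6 [ 633.5 -159. ] [135.9  48.1] yaw 0.458
b 28 id 13 [ 445.3 -180.8] [ 42.5 134.5] yaw -0.564
b 14 id 13 [ 447.5 -183.3] [ 43.  136.2] yaw -0.564
c 28 id 10 [ 457.4 -355.2] [131.8  50.1] yaw 0.422
c 14 id 10 [ 459.8 -359.9] [133.5  50.8] yaw 0.422
in 28 id 8 [530.1 183.1] [133.2  42.3] yaw 0.125
in 14 id 8 [533.4 185.2] [134.9  42.9] yaw 0.125

a 28 id 64 [ 610.4 -173.8] [184.   66.2] yaw 0.666
a 14 id 64 [ 616.7 -166.7] [186.7  67.1] yaw 0.666
b 28 id 92 [ 441.5 -188. ] [ 56.  133.1] yaw -0.56
b 14 id 92 [ 445.3 -181.2] [ 56.8 135. ] yaw -0.56
c 28 id 114 [ 455.5 -361.2] [139.   45.2] yaw 0.42
c 14 id 114 [ 459.5 -356.8] [141.   45.9] yaw 0.42
in 28 id 50 [530.6 174.8] [134.8  62.9] yaw 0.117
in 14 id 50 [535.8 187. ] [136.7  63.8] yaw 0.117
```

View pics/topc.png

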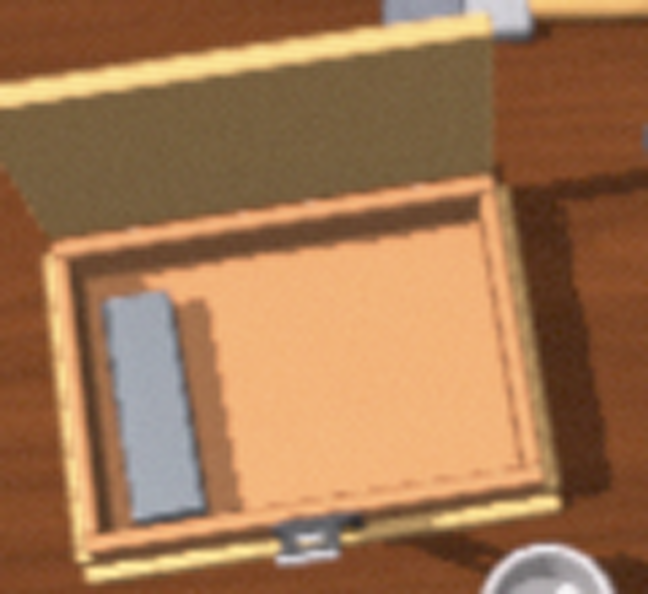

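View pics/sidec.png

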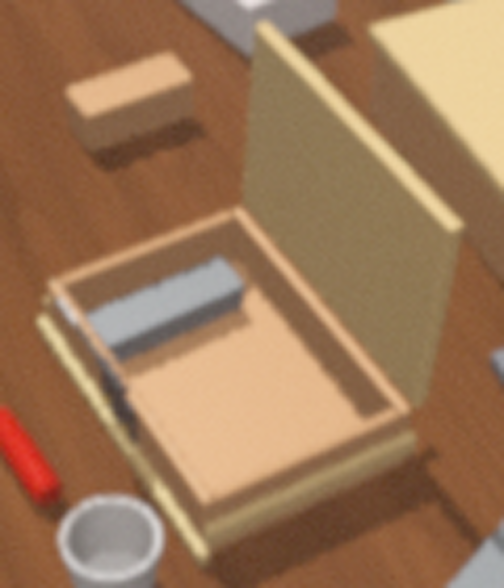

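Crops: rim corners in the top crop are at (93,553), (545,487), (495,180) and (52,250), with the hasp leaning to the front at (310,540). The side crop shows the lid a little past upright. Next I compute the chest frame, lid and hasp angles, and obstacle positions.

Run:
```python
from h import *
T=cam("top");S=cam("side")
t=lambda p:np.array(p,float)/5.4+[160,120]
s=lambda p:np.array(p,float)/4.2+[205,75]
C=onz(T,t([[93,553],[545,487],[495,180],[52,250]]),64)
print("rim top",np.round(C,1), "sides",[round(np.linalg.norm(C[i]-C[i-1]),1) for i in range(4)],"ctr",C.mean(0))
C2=onz(S,s([[50,285],[208,500],[408,410],[238,210]]),64)
print("rim side",np.round(C2,1), "sides",[round(np.linalg.norm(C2[i]-C2[i-1]),1) for i in range(4)],"ctr",C2.mean(0))
yaw=np.arctan2(*( (C[2]+C[3]-C[0]-C[1])[[1,0]]));y2=np.arctan2(*( (C2[2]+C2[3]-C2[0]-C2[1])[[1,0]]))
ya=np.arctan2(-(C[0]-C[1]+C[3]-C[2])[0],(C[0]-C[1]+C[3]-C[2])[1]);print("yaw",yaw,y2,ya)
# hasp end edge in top crop, tip edge mid ~ (308,560); 
print("glue top",onz(T,[[520/1.5625,267/1.5625]],140),"tin",onz(T,[[408/1.5625,362/1.5625]],60))
print("red",onz(T,[[545/1.5625,251/1.5625]],28))
# lid top edge: triangulate corner
def tri(a,b):
    o,d=ray(T,[a]);p,e=ray(S,[b]);A=np.c_[d[0],-e[0]];k=np.linalg.lstsq(A,p-o,rcond=None)[0]
    P=o+d[0]*k[0];Q=p+e[0]*k[1];return (P+Q)/2,np.linalg.norm(P-Q)
print("lid corner R",tri(t([490,25]),s([460,230])))
```

```text
rim top [[442.4 212.8  64. ]
 [462.  -35.1  64. ]
 [640.2 -20.5  64. ]
 [616.3 232.   64. ]] sides [np.float64(175.0), np.float64(248.7), np.float64(178.9), np.float64(253.6)] ctr [540.22269523  97.29249721  64.        ]
rim side [[444.1 211.2  64. ]
 [470.1 -33.9  64. ]
 [640.7 -19.5  64. ]
 [616.9 227.5  64. ]] sides [np.float64(173.6), np.float64(246.5), np.float64(171.3), np.float64(248.2)] ctr [542.94492271  96.31549297  64.        ]
yaw 0.09581605791566113 0.08932812100414173 0.08670799822355607
glue top [[ 546.301056  -243.0916369  140.       ]] tin [[398.99564807 -30.97631417  60.        ]]
red [[ 608.10363858 -328.47729245   28.        ]]
lid corner R (array([659.7245008 , -18.01121183, 239.86276791]), np.float64(3.064127599015084))
```

```bash
cat >> h.py <<'E'
from scipy.spatial.transform import Rotation as Ro
def pose():
    s=get_state(); R=Ro.from_rotvec(s["eef_rot"]).as_matrix(); return s,s["tool_pos"],R
def down(a):  # tool down, jaw (tool y) along world angle a
    y=np.array([np.cos(a),np.sin(a),0]);z=np.array([0,0,-1.]);return np.c_[np.cross(y,z),y,z]
def plan(wps,step=58):
    "wps: (x,y,z,jaw angle); prints shift/turn rows in tool axes"
    s,p,R=pose(); print("t",round(s["time_s"],2),"at",np.round(p,1),"jaw",round(np.arctan2(R[1,1],R[0,1]),3),"gap",round(s["finger_gap"],3),"F",np.round(s["force"],1))
    for x,y,z,*a in wps:
        q=np.array([x,y,z],float); G=a[0] if a and np.ndim(a[0])==2 else down(a[0]) if a else R
        rv=Ro.from_matrix(R.T@G).as_rotvec()
        n=int(max(1,np.ceil(np.linalg.norm(q-p)/step),np.ceil(np.linalg.norm(rv)/.18)))
        for i in range(n):
            d=R.T@((q-p)/n); print([*np.round(d).astype(int).tolist(),*np.round(rv/n,3).tolist()]); R=R@Ro.from_rotvec(rv/n).as_matrix()
        print("--");p=q
E
python3 -c "
from h import *
plan([(540,150,280,1.007),(446.5,-182,160,1.007)])"
```

```text
t 0.3 at [206.4 642.4 252.8] jaw 1.26 gap 0.998 F [-0.2 -0.2  0.1]
[-43, -33, -2, -0.0, 0.0, 0.023]
[-43, -32, -2, -0.0, 0.0, 0.023]
[-44, -31, -2, -0.0, 0.0, 0.023]
[-45, -30, -2, -0.0, 0.0, 0.023]
[-45, -29, -2, -0.0, 0.0, 0.023]
[-46, -28, -2, -0.0, 0.0, 0.023]
[-47, -27, -2, -0.0, 0.0, 0.023]
[-47, -26, -2, -0.0, 0.0, 0.023]
[-48, -25, -2, -0.0, 0.0, 0.023]
[-49, -24, -2, -0.0, 0.0, 0.023]
[-49, -23, -2, -0.0, 0.0, 0.023]
--
[-14, -47, 17, 0.0, 0.0, -0.0]
[-14, -47, 17, 0.0, 0.0, -0.0]
[-14, -47, 17, 0.0, 0.0, -0.0]
[-14, -47, 17, 0.0, 0.0, -0.0]
[-14, -47, 17, 0.0, 0.0, -0.0]
[-14, -47, 17, 0.0, 0.0, -0.0]
[-14, -47, 17, 0.0, 0.0, -0.0]
--
```

Emit:
move_arm:
  moves:
    - [-43,-33,-2,0,0,0.023,62]
    - [-43,-32,-2,0,0,0.023,62]
    - [-44,-31,-2,0,0,0.023,62]
    - [-45,-30,-2,0,0,0.023,62]
    - [-45,-29,-2,0,0,0.023,62]
    - [-46,-28,-2,0,0,0.023,62]
    - [-47,-27,-2,0,0,0.023,62]
    - [-47,-26,-2,0,0,0.023,62]
    - [-48,-25,-2,0,0,0.023,62]
    - [-49,-24,-2,0,0,0.023,62]
    - [-49,-23,-2,0,0,0.023,62]
    - [-14,-47,17,0,0,0,62]
    - [-14,-47,17,0,0,0,62]
    - [-14,-47,17,0,0,0,62]
    - [-14,-47,17,0,0,0,62]
    - [-14,-47,17,0,0,0,62]
    - [-14,-47,17,0,0,0,62]
    - [-14,-47,17,0,0,0,62]

```text
time_s: 2.55
tool_pos: [457.2, -201.5, 156.0]
eef_rot: [0.872, 3.003, 0.008]
force: [0.8, -1.1, 0.2]
finger_gap: 0.723
```

```bash
python3 -c "
from h import *
plan([(446.5,-182,80,1.007),(446.5,-182,25,1.007)])"
```

```text
t 2.55 at [ 457.2 -201.5  156. ] jaw 1.006 gap 0.723 F [ 0.8 -1.1  0.2]
[10, 5, 38, 0.005, 0.006, -0.001]
[10, 5, 38, 0.005, 0.006, -0.001]
--
[0, 0, 55, -0.0, 0.0, 0.0]
--
```

Emit:
move_arm:
  moves:
    - [10,5,38,0.005,0.006,0,62]
    - [10,5,35,0,0,0,62]
    - [0,0,0,0,0,0,62]

```text
time_s: 2.92
tool_pos: [444.6, -186.6, 80.9]
eef_rot: [0.886, 3.006, 0.002]
force: [-0.0, 0.5, 0.9]
finger_gap: 0.722
```

```bash
python3 -c "
from h import *
plan([(446.5,-182,25,1.007)],30)
for n in('top','side'):
  c=cam(n);u=proj(c,[[446,-182,28]])[0].astype(int);f=c['f'][max(0,u[1]-50):u[1]+50,u[0]-60:u[0]+60];cv2.imwrite(f'pics/g_{n}.png',cv2.resize(f,(600,500)))
a=[cv2.imread(f'pics/g_{n}.png') for n in('top','side')];cv2.imwrite('pics/g.png',cv2.resize(np.hstack(a),(800,333)))
"
```

```text
t 2.92 at [ 444.6 -186.6   80.9] jaw 0.998 gap 0.722 F [-0.   0.5  0.9]
[1, 2, 28, 0.002, 0.003, -0.005]
[1, 2, 28, 0.002, 0.003, -0.005]
--
```

View pics/g.png

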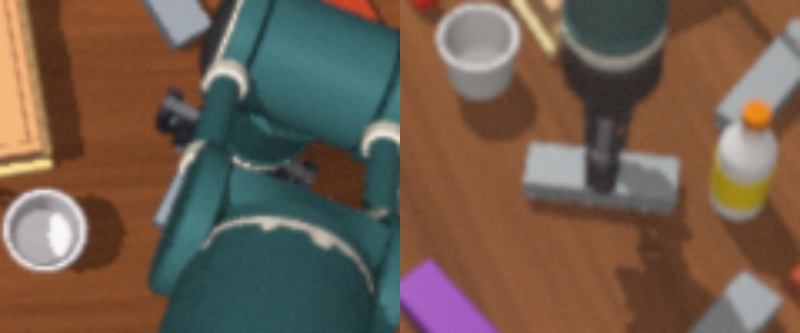

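The left half (top camera) is mostly hidden by the arm. In the right half (side camera) the fingers at (602,165) are centred over stone_b, which spans 525–680. I go down and grip, keeping the gripper square to the stone.

Emit:
move_arm:
  moves:
    - [1,2,28,0.002,0.003,0,62]
    - [1,2,27,0,0,0,62]
    - [0,0,0,0,0,0,62]
    - [0,0,0,0,0,0,30]
    - [0,0,0,0,0,0,30]
    - [0,0,0,0,0,0,30]
    - [0,0,0,0,0,0,30]
    - [0,0,-30,0,0,0,30]
    - [0,0,-40,0,0,0,30]
    - [0,0,-40,0,0,0,30]

```text
time_s: 4.28
tool_pos: [452.4, -184.9, 147.6]
eef_rot: [0.879, 2.995, -0.004]
force: [0.5, 0.5, -3.7]
finger_gap: 0.445
```

```bash
python3 -c "
from h import *
ex=np.array([np.cos(.09),np.sin(.09)]);ey=np.array([-ex[1],ex[0]]);c=np.array([541,97])
for y in(-65,11):print(y,c+ey*y)
q=c-ey*65
s,p,R=pose()
plan([(*q,150,1.66)])"
```

```text
-65 [546.8421057   32.26307235]
11 [540.01133596 107.95548006]
t 4.28 at [ 452.4 -184.9  147.6] jaw 1.0 gap 0.445 F [ 0.5  0.5 -3.7]
[8, 47, 0, -0.001, 0.004, -0.132]
[1, 47, 0, -0.001, 0.004, -0.132]
[-5, 47, 0, -0.001, 0.004, -0.132]
[-11, 46, 0, -0.001, 0.004, -0.132]
[-17, 44, 0, -0.001, 0.004, -0.132]
--
```

Emit:
move_arm:
  moves:
    - [8,47,0,0,0.004,-0.132,30]
    - [1,47,0,0,0.004,-0.132,30]
    - [-5,47,0,0,0.004,-0.132,30]
    - [-11,46,0,0,0.004,-0.132,30]
    - [-17,40,0,0,0,-0.132,30]
    - [0,0,0,0,0,0,30]
    - [0,0,0,0,0,0,30]

```text
time_s: 5.15
tool_pos: [549.1, 32.8, 150.8]
eef_rot: [-0.167, 3.127, -0.012]
force: [-0.0, 0.4, -3.8]
finger_gap: 0.444
```

```bash
python3 -c "
from h import *
plan([(547,32,100,1.66),(547,32,50,1.66),(547,32,36,1.66)])
for n in('top','side'):
  c=cam(n);u=proj(c,[[541,97,80]])[0].astype(int);f=c['f'][max(0,u[1]-80):max(0,u[1]-80)+150,u[0]-80:u[0]+80];cv2.imwrite(f'pics/g_{n}.png',cv2.resize(f,(640,600)))
a=[cv2.imread(f'pics/g_{n}.png') for n in('top','side')];cv2.imwrite('pics/g2.png',cv2.resize(np.hstack(a),(800,375)))
"
```

```text
t 5.15 at [549.1  32.8 150.8] jaw 1.678 gap 0.444 F [-0.   0.4 -3.8]
[3, 0, 51, -0.008, 0.01, 0.018]
--
[0, 0, 50, -0.0, 0.0, 0.0]
--
[0, 0, 14, -0.0, -0.0, -0.0]
--
```

View pics/g2.png

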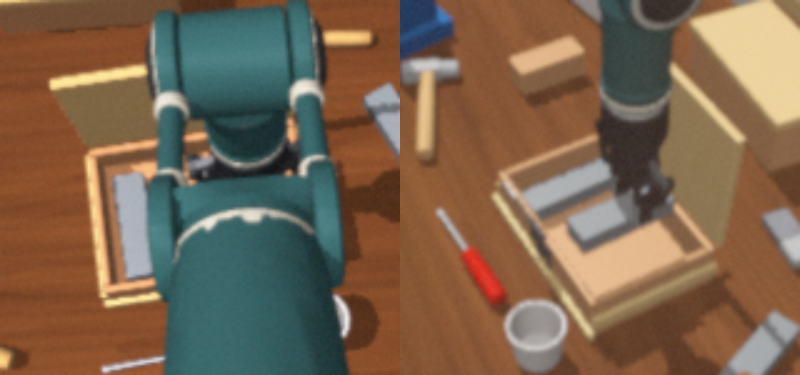

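The right half shows the stone held level over the chest, front end at (572,240), aligned with the walls. I lower it.

Emit:
move_arm:
  moves:
    - [3,0,50,-0.008,0.01,0.018,30]
    - [0,0,0,0,0,0,30]
    - [0,0,35,0,0,0,30]
    - [0,0,12,0,0,0,30]
    - [0,0,8,0,0,0,30]
    - [0,0,0,0,0,0,30]

```text
time_s: 6.0
tool_pos: [553.6, 26.8, 52.7]
eef_rot: [-0.124, 3.124, -0.002]
force: [0.0, -0.1, -3.6]
finger_gap: 0.445
```

```bash
python3 -c "
from h import *
plan([(547,32,36,1.66)])"
```

```text
t 6.0 at [553.6  26.8  52.7] jaw 1.65 gap 0.445 F [ 0.  -0.1 -3.6]
[6, 6, 17, -0.002, 0.015, -0.01]
--
```

Emit:
move_arm:
  moves:
    - [6,6,4,0,0.015,-0.01,30]
    - [0,0,6,0,0,0,30]
    - [0,0,0,0,0,0,30]

```text
time_s: 6.38
tool_pos: [552.4, 32.4, 49.7]
eef_rot: [-0.143, 3.128, -0.005]
force: [0.3, -0.5, -3.2]
finger_gap: 0.449
```

```bash
python3 -c "
from h import *
plan([(547,32,36,1.66)])"
```

```text
t 6.38 at [552.4  32.4  49.7] jaw 1.662 gap 0.449 F [ 0.3 -0.5 -3.2]
[6, 0, 14, -0.004, 0.01, 0.002]
--
```

Emit:
move_arm:
  moves:
    - [5,0,6,-0.004,0.01,0,30]
    - [0,0,5,0,0,0,30]
    - [0,0,3,0,0,0,30]
    - [0,0,0,0,0,0,30]

```text
time_s: 6.88
tool_pos: [552.2, 32.4, 49.5]
eef_rot: [-0.145, 3.131, -0.0]
force: [0.7, -0.3, -3.5]
finger_gap: 0.446
```

```bash
python3 -c "
from h import *
plan([(547,32,36,1.66)])
c=cam('side');u=proj(c,[[541,60,30]])[0].astype(int);f=c['f'][u[1]-50:u[1]+50,u[0]-60:u[0]+60];cv2.imwrite('pics/g3.png',cv2.resize(f,(600,500),interpolation=2))
"
```

```text
t 6.88 at [552.2  32.4  49.5] jaw 1.663 gap 0.446 F [ 0.7 -0.3 -3.5]
[5, 0, 13, -0.0, 0.007, 0.003]
--
```

View pics/g3.png

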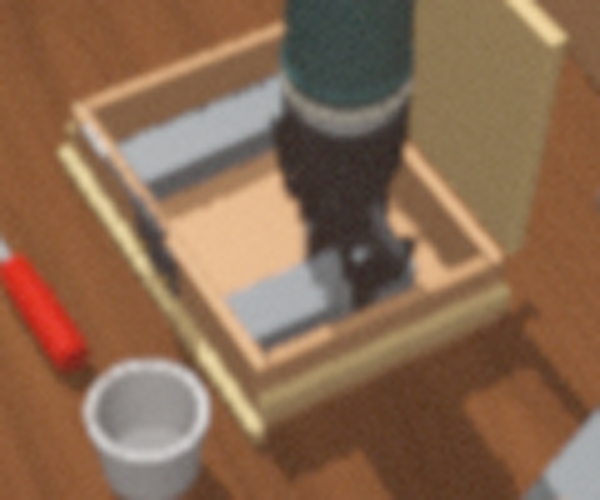

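```bash
python3 -c "
from h import *
s=get_state();print(s['qpos'].round(3),s['effort'].round(2),s['dq'].round(3),s['force'],s['wrist_torque'])"
```

```text
[ 0.014  0.246  2.043  0.     0.846 -1.65 ] [ 6.000e-02 -4.347e+01 -2.970e+01  2.000e-02 -2.000e-02 -0.000e+00] [ 0.002  0.017  0.006 -0.001 -0.01   0.   ] [-0.90916483  0.42576154 -1.68592028] [-0.04982806  0.04848332  0.01819436]
```

Emit:
move_arm:
  moves:
    - [5,0,10,0,0.007,0,30]

```text
time_s: 7.05
tool_pos: [552.0, 32.4, 47.5]
eef_rot: [-0.146, 3.131, -0.0]
force: [-24.2, 0.9, 91.7]
finger_gap: 0.443
```

```bash
python3 -c "
from h import *
s=get_state();print(s['qpos'].round(3),s['effort'].round(2),s['dq'].round(3),s['force'],s['wrist_torque'])
plan([(547,32,36,1.66)])"
```

```text
[ 0.014  0.248  2.044 -0.     0.843 -1.65 ] [-1.83  2.32 -6.93 -0.19 -7.89  0.27] [ 0.001  0.003  0.    -0.002 -0.007 -0.003] [-24.24809538   0.88170952  91.69687852] [0.16728468 3.78218839 0.29418205]
t 7.05 at [552.   32.4  47.5] jaw 1.664 gap 0.443 F [-24.2   0.9  91.7]
[5, 0, 11, -0.001, 0.007, 0.004]
--
```

Emit:
move_arm:
  moves:
    - [0,0,-3,0,0,0,30]
    - [0,0,0,0,0,0,30]

```text
time_s: 7.3
tool_pos: [553.4, 32.7, 52.4]
eef_rot: [-0.146, 3.128, -0.0]
force: [0.4, -0.1, -3.1]
finger_gap: 0.446
```

```bash
python3 -c "
from h import *
s,p,R=pose();print(p,s['force'],s['wrist_torque'])
c=cam('side');u=proj(c,[[541,60,30]])[0].astype(int)-[60,50]
for z in(38,48,58):print(z,onz(c,np.array([[228,297],[258,345],[395,305]])/5+u,z).round(1).tolist())
# tool-frame prediction of jaw line
f=c['f'][u[1]+25:u[1]+85,u[0]+30:u[0]+105];cv2.imwrite('pics/g4.png',cv2.resize(f,(750,600),interpolation=2))
"
```

```text
[553.42464201  32.68475586  52.3603987 ] [ 0.38078593 -0.06828567 -3.10113417] [ 0.02402658 -0.03530309 -0.02488712]
38 [[480.6, 41.5, 38.0], [482.1, -1.0, 38.0], [573.9, -7.9, 38.0]]
48 [[477.4, 34.1, 48.0], [478.9, -7.9, 48.0], [569.8, -14.7, 48.0]]
58 [[474.3, 26.8, 58.0], [475.7, -14.8, 58.0], [565.7, -21.5, 58.0]]
```

View pics/g4.png

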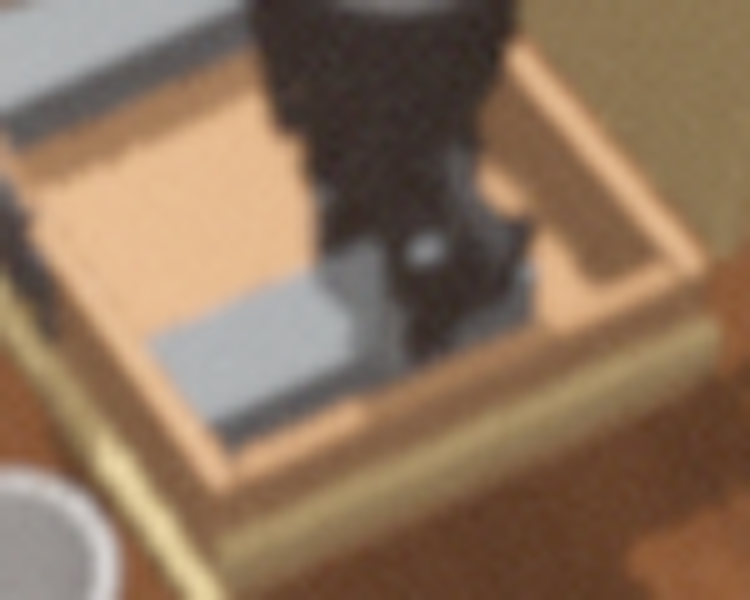

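The front top edge fits x≈481 on the z=38 plane, so stone_b rests on the chest floor at TCP z≈49.5. The 92 N reading came from pressing it down. I touch down lightly, release and rise.

Emit:
move_arm:
  moves:
    - [0,0,2,0,0,0,30]
    - [0,0,1,0,0,0,30]
    - [0,0,0,0,0,0,58]
    - [0,0,0,0,0,0,58]
    - [0,0,0,0,0,0,58]
    - [0,0,-30,0,0,0,58]
    - [0,0,-50,0,0,0,62]
    - [0,0,-60,0,0,0,62]
    - [0,0,-40,0,0,0,62]
    - [0,0,0,0,0,0,62]

```text
time_s: 8.6
tool_pos: [548.8, 32.5, 228.5]
eef_rot: [0.146, -3.135, -0.0]
force: [0.7, -0.3, -0.4]
finger_gap: 0.73
```

```bash
python3 -c "
from h import *
plan([(459.5,-358,230,-1.15),(459.5,-358,100,-1.15)])"
```

```text
t 8.6 at [548.8  32.5 228.5] jaw 1.664 gap 0.73 F [ 0.7 -0.3 -0.4]
[8, -24, 0, -0.0, -0.0, 0.176]
[4, -25, 0, -0.0, -0.0, 0.176]
[-1, -25, 0, -0.0, -0.0, 0.176]
[-5, -24, 0, -0.0, -0.0, 0.176]
[-9, -23, 0, -0.0, -0.0, 0.176]
[-13, -21, 0, -0.0, -0.0, 0.176]
[-17, -19, 0, -0.0, -0.0, 0.176]
[-20, -15, 0, -0.0, -0.0, 0.176]
[-22, -12, 0, -0.0, -0.0, 0.176]
[-24, -8, 0, -0.0, -0.0, 0.176]
[-25, -3, 0, -0.0, -0.0, 0.176]
[-25, 1, 0, -0.0, -0.0, 0.176]
[-24, 6, 0, -0.0, -0.0, 0.176]
[-23, 10, 0, -0.0, -0.0, 0.176]
[-21, 14, 0, -0.0, -0.0, 0.176]
[-18, 17, 0, -0.0, -0.0, 0.176]
--
[0, 0, 43, -0.0, 0.0, 0.0]
[0, 0, 43, -0.0, 0.0, 0.0]
[0, 0, 43, -0.0, 0.0, 0.0]
--
```

Emit:
move_arm:
  moves:
    - [8,-24,0,0,0,0.176,62]
    - [4,-25,0,0,0,0.176,62]
    - [-1,-25,0,0,0,0.176,62]
    - [-5,-24,0,0,0,0.176,62]
    - [-9,-23,0,0,0,0.176,62]
    - [-13,-21,0,0,0,0.176,62]
    - [-17,-19,0,0,0,0.176,62]
    - [-20,-15,0,0,0,0.176,62]
    - [-22,-12,0,0,0,0.176,62]
    - [-24,-8,0,0,0,0.176,62]
    - [-25,-3,0,0,0,0.176,62]
    - [-25,1,0,0,0,0.176,62]
    - [-24,6,0,0,0,0.176,62]
    - [-23,10,0,0,0,0.176,62]
    - [-21,14,0,0,0,0.176,62]
    - [-18,17,0,0,0,0.176,62]
    - [0,0,0,0,0,0,62]

```text
time_s: 10.72
tool_pos: [424.7, -358.6, 196.2]
eef_rot: [-3.072, -0.506, 0.062]
force: [0.5, -0.3, 0.1]
finger_gap: 0.725
```

```bash
python3 -c "
from h import *
plan([(459.5,-358,60,-1.15)])
T=cam('top');S=cam('side')
u=proj(T,[[541,97,30]])[0].astype(int)-[50,50];a=cv2.resize(T['f'][u[1]:u[1]+100,u[0]:u[0]+100],(400,400))
v=proj(S,[[541,97,30]])[0].astype(int)-[50,50];b=cv2.resize(S['f'][v[1]:v[1]+100,v[0]:v[0]+100],(400,400))
cv2.imwrite('pics/p1.png',np.hstack([a,b]));print(u,v)
"
```

```text
t 10.72 at [ 424.7 -358.6  196.2] jaw -1.245 gap 0.725 F [ 0.5 -0.3  0.1]
[13, 5, 45, -0.012, 0.011, -0.031]
[12, 5, 45, -0.012, 0.011, -0.031]
[11, 5, 45, -0.012, 0.011, -0.031]
--
[165 139] [207 114]
```

View pics/p1.png

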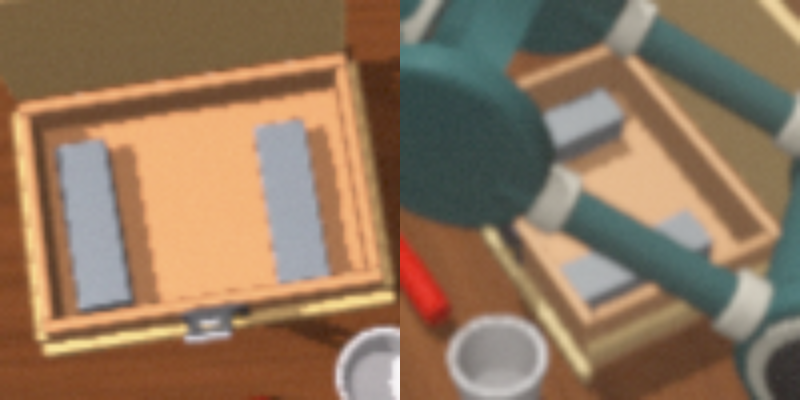

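Stone_b lies flat in the chest at (292,200) in the left half, parallel to stone_in at (95,225), with a wide gap between them. Now stone_c.

Emit:
move_arm:
  moves:
    - [13,5,40,-0.012,0.011,-0.031,62]
    - [12,5,45,-0.012,0.011,-0.031,62]
    - [11,5,40,-0.012,0.011,-0.031,62]
    - [0,0,0,0,0,0,62]
    - [0,0,0,0,0,0,62]

```text
time_s: 11.45
tool_pos: [463.5, -352.5, 68.3]
eef_rot: [3.066, 0.682, 0.004]
force: [0.1, 0.6, -0.3]
finger_gap: 0.729
```

```bash
python3 -c "
from h import *
plan([(459.5,-358,25,-1.15)],25)"
```

```text
t 11.45 at [ 463.5 -352.5   68.3] jaw -1.133 gap 0.729 F [ 0.1  0.6 -0.3]
[-3, 2, 22, 0.001, -0.001, 0.009]
[-3, 2, 22, 0.001, -0.001, 0.009]
--
```

Emit:
move_arm:
  moves:
    - [-3,2,22,0,0,0.009,62]
    - [-3,2,20,0,0,0.009,62]
    - [0,0,0,0,0,0,62]
    - [0,0,0,0,0,0,62]

```text
time_s: 11.95
tool_pos: [463.3, -361.5, 31.7]
eef_rot: [3.064, 0.654, 0.014]
force: [-0.2, -0.9, 0.3]
finger_gap: 0.728
```

```bash
python3 -c "
from h import *
plan([(459.5,-358,25,-1.15)],25)"
```

```text
t 11.95 at [ 463.3 -361.5   31.7] jaw -1.15 gap 0.728 F [-0.2 -0.9  0.3]
[-2, -5, 7, 0.01, -0.007, -0.0]
--
```

Emit:
move_arm:
  moves:
    - [-2,-4,4,0.01,-0.007,0,62]
    - [0,0,0,0,0,0,62]
    - [0,0,0,0,0,0,30]
    - [0,0,0,0,0,0,30]
    - [0,0,0,0,0,0,30]
    - [0,0,0,0,0,0,30]
    - [0,0,0,0,0,0,30]

```text
time_s: 12.82
tool_pos: [460.8, -359.3, 29.5]
eef_rot: [3.07, 0.656, 0.002]
force: [0.2, 0.5, 0.2]
finger_gap: 0.449
```

```bash
python3 -c "
from h import *
plan([(461,-358,225),(540,108,225,-1.482)])"
```

```text
t 12.82 at [ 460.8 -359.3   29.5] jaw -1.15 gap 0.449 F [0.2 0.5 0.2]
[0, 0, -49, 0.0, 0.0, 0.0]
[0, 0, -49, 0.0, 0.0, 0.0]
[0, 0, -49, 0.0, 0.0, 0.0]
[0, 0, -49, 0.0, 0.0, 0.0]
--
[29, -44, 0, 0.0, -0.0, 0.037]
[28, -45, 0, 0.0, -0.0, 0.037]
[26, -46, 0, 0.0, -0.0, 0.037]
[24, -47, 0, 0.0, -0.0, 0.037]
[22, -47, 0, 0.0, -0.0, 0.037]
[21, -48, 0, 0.0, -0.0, 0.037]
[19, -49, 0, 0.0, -0.0, 0.037]
[17, -50, 0, 0.0, -0.0, 0.037]
[15, -50, 0, 0.0, -0.0, 0.037]
--
```

Emit:
move_arm:
  moves:
    - [0,0,-30,0,0,0,30]
    - [0,0,-49,0,0,0,30]
    - [0,0,-49,0,0,0,30]
    - [0,0,-49,0,0,0,30]
    - [0,0,-20,0,0,0,30]
    - [29,-44,0,0,0,0.037,30]
    - [28,-45,0,0,0,0.037,30]
    - [26,-46,0,0,0,0.037,30]
    - [24,-47,0,0,0,0.037,30]
    - [22,-47,0,0,0,0.037,30]
    - [21,-48,0,0,0,0.037,30]
    - [19,-49,0,0,0,0.037,30]
    - [17,-50,0,0,0,0.037,30]
    - [15,-40,0,0,0,0.037,30]
    - [0,0,0,0,0,0,30]
    - [0,0,0,0,0,0,30]

```text
time_s: 14.82
tool_pos: [535.4, 113.4, 217.0]
eef_rot: [-3.131, -0.117, 0.036]
force: [0.4, -0.4, -4.3]
finger_gap: 0.453
```

```bash
python3 -c "
from h import *
plan([(540,107,110,-1.482)])"
```

```text
t 14.82 at [535.4 113.4 217. ] jaw -1.496 gap 0.453 F [ 0.4 -0.4 -4.3]
[3, 4, 53, -0.004, 0.011, -0.007]
[3, 4, 53, -0.004, 0.011, -0.007]
--
```

Emit:
move_arm:
  moves:
    - [3,4,50,-0.004,0.011,-0.007,30]
    - [3,4,50,-0.004,0.011,-0.007,30]
    - [0,0,0,0,0,0,30]
    - [0,0,0,0,0,0,30]

```text
time_s: 15.32
tool_pos: [541.0, 102.3, 116.3]
eef_rot: [3.139, 0.133, 0.003]
force: [0.3, 0.3, -3.5]
finger_gap: 0.452
```

```bash
python3 -c "
from h import *
plan([(540,107,56,-1.482)],30)"
```

```text
t 15.32 at [541.  102.3 116.3] jaw -1.486 gap 0.452 F [ 0.3  0.3 -3.5]
[0, -2, 20, 0.0, -0.001, -0.001]
[0, -2, 20, 0.0, -0.001, -0.001]
[0, -2, 20, 0.0, -0.001, -0.001]
--
```

Emit:
move_arm:
  moves:
    - [0,-2,20,0,0,0,30]
    - [0,-2,20,0,0,0,30]
    - [0,-1,18,0,0,0,30]
    - [0,0,0,0,0,0,30]
    - [0,0,0,0,0,0,30]

```text
time_s: 15.95
tool_pos: [545.8, 107.8, 61.1]
eef_rot: [-3.138, -0.131, -0.02]
force: [0.7, 0.1, -4.3]
finger_gap: 0.453
```

```bash
python3 -c "
from h import *
plan([(540,107,41,-1.482)],8)"
```

```text
t 15.95 at [545.8 107.8  61.1] jaw -1.488 gap 0.453 F [ 0.7  0.1 -4.3]
[-2, 0, 7, -0.0, -0.004, -0.002]
[-2, 0, 7, -0.0, -0.004, -0.002]
[-2, 0, 7, -0.0, -0.004, -0.002]
--
```

Emit:
move_arm:
  moves:
    - [-2,0,7,0,-0.004,0,30]
    - [-2,0,6,0,-0.004,0,30]
    - [0,0,5,0,-0.004,0,30]
    - [0,0,0,0,0,0,30]

```text
time_s: 16.45
tool_pos: [542.8, 107.6, 43.3]
eef_rot: [-3.138, -0.131, -0.004]
force: [0.6, 0.7, -3.8]
finger_gap: 0.453
```

```bash
python3 -c "
from h import *
plan([(540,107,40,-1.482)],8)"
```

```text
t 16.45 at [542.8 107.6  43.3] jaw -1.487 gap 0.453 F [ 0.6  0.7 -3.8]
[-3, 0, 3, -0.001, -0.002, -0.005]
--
```

Emit:
move_arm:
  moves:
    - [0,0,3,0,0,0,30]
    - [0,0,1,0,0,0,30]

```text
time_s: 16.7
tool_pos: [543.0, 107.7, 39.5]
eef_rot: [-3.138, -0.131, -0.004]
force: [-3.0, -0.3, 3.1]
finger_gap: 0.456
```

Emit:
move_arm:
  moves:
    - [0,0,0,0,0,0,58]
    - [0,0,0,0,0,0,58]
    - [0,0,0,0,0,0,58]
    - [0,0,-30,0,0,0,58]
    - [0,0,-55,0,0,0,40]
    - [0,0,-58,0,0,0,0]
    - [0,0,-58,0,0,0,0]
    - [0,0,-58,0,0,0,0]
    - [0,0,-20,0,0,0,0]
    - [0,0,0,0,0,0,0]

```text
time_s: 17.95
tool_pos: [543.6, 107.5, 331.1]
eef_rot: [-3.137, -0.131, -0.017]
force: [-0.2, 0.0, -0.4]
finger_gap: 0.002
```

```bash
python3 -c "
from h import *
plan([(698,151,318,-1.482),(698,151,240,-1.482)])
T=cam('top');S=cam('side')
u=proj(T,[[541,97,30]])[0].astype(int)-[50,70];a=cv2.resize(T['f'][u[1]:u[1]+120,u[0]:u[0]+100],(400,480))
v=proj(S,[[541,97,30]])[0].astype(int)-[40,70];b=cv2.resize(S['f'][v[1]:v[1]+120,v[0]:v[0]+100],(400,480))
cv2.imwrite('pics/p2.png',np.hstack([a,b]));print(u,v)
"
```

```text
t 17.95 at [543.6 107.5 331.1] jaw -1.488 gap 0.002 F [-0.2  0.  -0.4]
[52, -10, 5, -0.0, -0.004, -0.002]
[52, -10, 5, -0.0, -0.004, -0.002]
[53, -10, 5, -0.0, -0.004, -0.002]
--
[0, 0, 39, 0.0, 0.0, 0.0]
[0, 0, 39, 0.0, 0.0, 0.0]
--
[165 119] [217  94]
```

View pics/p2.png

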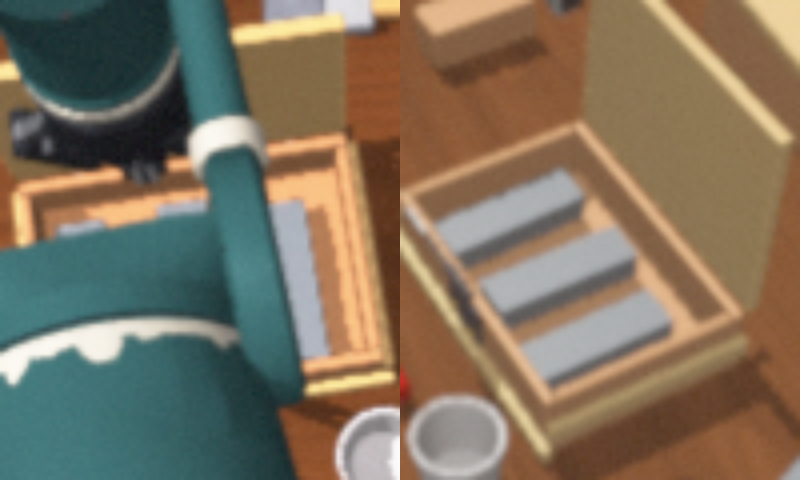

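All three grey stones lie flat and parallel on the floor (right half, at (510,215), (560,275) and (600,335)). Next, over and behind the lid with closed fingers.

Emit:
move_arm:
  moves:
    - [52,-10,5,0,-0.004,0,0]
    - [52,-10,5,0,-0.004,0,0]
    - [50,-10,5,0,-0.004,0,0]
    - [0,0,0,0,0,0,0]
    - [0,0,0,0,0,0,0]

```text
time_s: 18.68
tool_pos: [691.0, 149.9, 296.4]
eef_rot: [3.136, 0.13, -0.046]
force: [0.3, -0.4, 0.4]
finger_gap: 0.001
```

```bash
python3 -c "
from h import *
plan([(698,151,240,-1.482)])
T=cam('top')
print(T['K'][0,0]) if 0 else None
S=cam('side')
hs=cv2.cvtColor(S['f'],cv2.COLOR_BGR2HSV)
cv2.imwrite('pics/p3.png',cv2.resize(S['f'],(800,600))[60:360,250:650])
"
```

```text
t 18.68 at [691.  149.9 296.4] jaw -1.488 gap 0.001 F [ 0.3 -0.4  0.4]
[9, -1, 56, 0.001, 0.029, -0.006]
--
```

Emit:
move_arm:
  moves:
    - [9,-1,30,0,0.029,0,0]
    - [2,0,22,0,0,0,0]
    - [0,0,0,0,0,0,0]
    - [0,0,0,0,0,0,0]

```text
time_s: 19.27
tool_pos: [698.8, 150.7, 248.4]
eef_rot: [3.138, 0.129, 0.009]
force: [-0.6, 0.2, -0.3]
finger_gap: -0.001
```

```bash
cat >> h.py <<'E'
EX=np.array([np.cos(.09),np.sin(.09),0]);EY=np.array([-EX[1],EX[0],0]);CH=np.array([541,97,0.])
def loc(p): d=np.array(p)-CH; return np.array([d@EX,d@EY,d[2]])
def wor(x,y,z): return CH+EX*x+EY*y+np.array([0,0,z])
def lidtcp(th,r,y=45):
    x=90-r*np.cos(th)+12*np.sin(th); z=64+r*np.sin(th)+12*np.cos(th); return wor(x,y,z+22)
E
python3 -c "
from h import *
s,p,R=pose();print(loc(p))
plan([(*lidtcp(th,150),-1.482) for th in(1.5,1.3,1.1,.9,.7,.5,.3,.1)],60)"
```

```text
[161.98027003  39.27371933 248.43130434]
t 19.27 at [698.8 150.7 248.4] jaw -1.489 gap -0.001 F [-0.6  0.2 -0.3]
[-35, -3, 6, 0.0, -0.003, -0.003]
[-35, -3, 6, 0.0, -0.003, -0.003]
--
[-30, 0, 3, -0.0, 0.0, 0.0]
--
[-29, 0, 9, -0.0, 0.0, -0.0]
--
[-26, 0, 14, 0.0, 0.0, -0.0]
--
[-23, 0, 19, 0.0, 0.0, -0.0]
--
[-19, 0, 23, 0.0, 0.0, -0.0]
--
[-14, 0, 27, 0.0, 0.0, -0.0]
--
[-8, 0, 29, 0.0, 0.0, -0.0]
--
```

Emit:
move_arm:
  moves:
    - [-20,0,3,0,0,0,0]
    - [-20,0,3,0,0,0,0]
    - [-15,0,3,0,0,0,0]
    - [-15,0,2,0,0,0,0]
    - [-15,0,1,0,0,0,0]
    - [-15,0,2,0,0,0,0]

```text
time_s: 20.02
tool_pos: [600.7, 142.5, 240.7]
eef_rot: [-3.138, -0.128, -0.033]
force: [2.3, 0.5, -0.2]
finger_gap: 0.0
```

```bash
python3 -c "
from h import *
s,p,R=pose();print(loc(p))
plan([(*lidtcp(th,150),-1.482) for th in(1.1,.9,.7,.5,.3,.1)],20)"
```

```text
[ 63.55490225  39.96754707 240.67725345]
t 20.02 at [600.7 142.5 240.7] jaw -1.489 gap 0.0 F [ 2.3  0.5 -0.2]
[-16, -2, 7, -0.0, -0.011, -0.004]
[-16, -2, 8, -0.0, -0.011, -0.004]
--
[-13, 0, 7, -0.0, -0.0, -0.0]
[-13, 0, 7, -0.0, -0.0, -0.0]
--
[-12, 0, 10, 0.0, -0.0, -0.0]
[-12, 0, 10, 0.0, -0.0, -0.0]
--
[-9, 0, 12, 0.0, 0.0, -0.0]
[-9, 0, 12, 0.0, 0.0, -0.0]
--
[-7, 0, 13, -0.0, 0.0, -0.0]
[-7, 0, 13, -0.0, 0.0, -0.0]
--
[-4, 0, 14, 0.0, 0.0, -0.0]
[-4, 0, 14, 0.0, 0.0, -0.0]
--
```

Pushing with 2.3 N, which is contact as expected.

Emit:
move_arm:
  moves:
    - [-16,-2,7,0,-0.011,0,0]
    - [-16,0,8,0,-0.011,0,0]
    - [-13,0,8,0,0,0,0]
    - [-13,0,9,0,0,0,0]
    - [-12,0,10,0,0,0,0]
    - [-12,0,10,0,0,0,0]
    - [-9,0,12,0,0,0,0]

```text
time_s: 20.9
tool_pos: [501.4, 136.7, 171.6]
eef_rot: [-3.139, -0.129, 0.01]
force: [1.4, -0.0, 0.8]
finger_gap: -0.003
```

```bash
python3 -c "
from h import *
s,p,R=pose();q=loc(p);print(q)
plan([(*lidtcp(th,150,q[1]),-1.482) for th in(.5,.3,.1)],15)"
```

```text
[-35.88402811  43.08931035 171.60323619]
t 20.9 at [501.4 136.7 171.6] jaw -1.489 gap -0.003 F [ 1.4 -0.   0.8]
[0, 0, 3, -0.0, 0.007, -0.007]
--
[-5, 0, 9, 0.0, -0.0, 0.0]
[-5, 0, 9, 0.0, -0.0, 0.0]
[-5, 0, 9, 0.0, -0.0, 0.0]
--
[-3, 0, 10, 0.0, 0.0, 0.0]
[-3, 0, 10, 0.0, 0.0, 0.0]
[-3, 0, 10, 0.0, 0.0, 0.0]
--
```

Emit:
move_arm:
  moves:
    - [-4,0,12,0,0.007,0,0]
    - [-4,0,12,0,0,0,0]
    - [-3,0,12,0,0,0,0]
    - [-2,0,12,0,0,0,0]
    - [-2,0,12,0,0,0,0]

```text
time_s: 21.52
tool_pos: [483.7, 135.2, 106.6]
eef_rot: [-3.139, -0.129, 0.004]
force: [-0.7, -0.6, -0.0]
finger_gap: -0.004
```

```bash
python3 -c "
from h import *
s,p,R=pose();q=loc(p);print(q,s['force'])"
```

```text
[-53.61897351  43.22870096 106.64984924] [-0.74755398 -0.62166481 -0.02738012]
```

Emit:
move_arm:
  moves:
    - [0,0,5,0,0,0,0]
    - [0,0,4,0,0,0,0]

```text
time_s: 21.78
tool_pos: [483.3, 135.2, 98.1]
eef_rot: [3.139, 0.129, -0.008]
force: [-13.0, -3.5, 38.0]
finger_gap: 0.001
```

Emit:
move_arm:
  moves:
    - [0,0,3,0,0,0,0]

```text
time_s: 21.9
tool_pos: [483.4, 135.2, 98.2]
eef_rot: [3.138, 0.129, -0.011]
force: [-13.0, -3.0, 30.2]
finger_gap: 0.0
```

Lid shut: TCP z 98.1 is exactly the expected contact height, with 30–38 N on it. I rise, swing aside, and look at the hasp.

Emit:
move_arm:
  moves:
    - [0,0,-40,0,0,0,0]
    - [0,0,-55,0,0,0,0]
    - [0,-50,-30,0,0,0,0]
    - [-10,-55,0,0,0,0,0]
    - [-10,-55,0,0,0,0,0]
    - [-10,-55,0,0,0,0,0]
    - [0,-30,0,0,0,0,0]
    - [0,0,0,0,0,0,0]

```text
time_s: 22.9
tool_pos: [438.0, 385.9, 232.0]
eef_rot: [-3.134, -0.123, -0.007]
force: [-0.5, 0.5, 0.2]
finger_gap: -0.005
```

```bash
python3 -c "
from h import *
plan([])
T=cam('top');S=cam('side')
u=proj(T,[[455,90,85]])[0].astype(int)-[45,45];a=cv2.resize(T['f'][u[1]:u[1]+65,u[0]:u[0]+90],(800,578),interpolation=2)[:,:]
v=proj(S,[[455,90,85]])[0].astype(int)-[30,45];b=cv2.resize(S['f'][v[1]:v[1]+90,v[0]:v[0]+75],(480,576),interpolation=2)
a=cv2.resize(a,(480,347));c=np.zeros((576,960,3),np.uint8);c[:347,:480]=a;c[:,480:]=b
cv2.imwrite('pics/p4.png',cv2.resize(c,(800,480)));print(u,v)
"
```

```text
t 22.9 at [438.  385.9 232. ] jaw -1.492 gap -0.005 F [-0.5  0.5  0.2]
[173 169] [203 117]
```

View pics/p4.png

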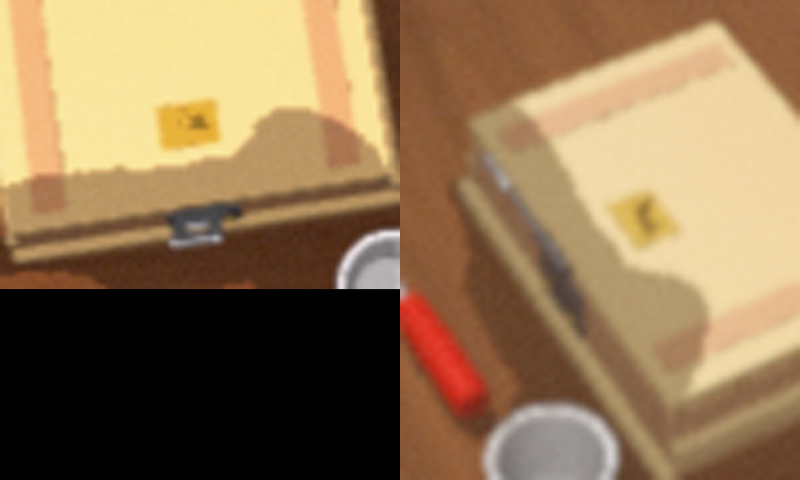

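Left half: the lid is shut, with the staple on a yellow plate at (192,122), the hasp hinge at about (205,211) and its bright tip edge at (196,240). Right half: the hasp runs from the hinge near (565,290) up and left to its tip near (498,170). I triangulate these.

```bash
python3 -c "
from h import *
T=cam('top');S=cam('side')
L=lambda x,y:[173+x*1.2/480*90,169+y*1.2/347*65]
Rr=lambda x,y:[203+(x*1.2-480)/480*75,117+y*1.2/576*90]
def tri(a,b):
    o,d=ray(T,[a]);p,e=ray(S,[b]);k=np.linalg.lstsq(np.c_[d[0],-e[0]],p-o,rcond=None)[0]
    P=o+d[0]*k[0];Q=p+e[0]*k[1];m=(P+Q)/2;return m.round(1),loc(m).round(1),np.linalg.norm(P-Q).round(1)
print('tip',tri(L(196,240),Rr(498,170)))
print('tip left',tri(L(170,243),Rr(485,155)))
print('staple',tri(L(192,122),Rr(648,215)))
print('staple base z76',loc(onz(T,[L(188,124)],76)[0]), loc(onz(S,[Rr(642,220)],76)[0]))
H=wor(-96,0,79.5);print('pred hinge',H)
# predicted pixels in the views of hinge & tip for angles
inv=lambda q:((q-[173,169])*[480/90/1.2,347/65/1.2]).round()
inr=lambda q:(((q-[203,117])*[480/75,576/90]+[480,0])/1.2).round()
print('hinge',inv(proj(T,H)),inr(proj(S,H)),'staple',inv(proj(T,wor(-36,0,94))),inr(proj(S,wor(-36,0,94))))
for th in(1.57,1.8,2,2.2,2.4):
  P=wor(-96+94*np.cos(th),0,79.5+94*np.sin(th));print(th,inv(proj(T,P)),inr(proj(S,P)))
"
```

```text
tip (array([417.8,  88. , 165.4]), array([-123.5,    2.1,  165.4]), np.float64(0.9))
tip left (array([416.8, 103.9, 162.9]), array([-123.1,   18. ,  162.9]), np.float64(0.4))
staple (array([509.6,  93.1,  81. ]), array([-31.6,  -1.1,  81. ]), np.float64(1.8))
staple base z76 [-32.26303261   2.18420335  76.        ] [-33.61579192   1.02017755  76.        ]
pred hinge [445.38853763  88.37165928  79.5       ]
hinge [[204. 217.]] [[550. 256.]] staple [[190. 123.]] [[639. 202.]]
1.57 [[192. 191.]] [[543. 145.]]
1.8 [[197. 227.]] [[508. 162.]]
2 [[202. 258.]] [[480. 181.]]
2.2 [[208. 287.]] [[455. 203.]]
2.4 [[212. 312.]] [[434. 228.]]
```

```bash
python3 -c "
from h import *
plan([(*wor(-150,0,240),-1.482),(*wor(-150,0,172),-1.482)],50)"
```

```text
t 23.1 at [438.4 382.7 231.7] jaw -1.496 gap 0.0 F [-0.5  0.6  1. ]
[-10, 42, -1, -0.001, -0.001, -0.002]
[-10, 42, -1, -0.001, -0.001, -0.002]
[-10, 42, -1, -0.001, -0.001, -0.002]
[-10, 42, -1, -0.001, -0.001, -0.002]
[-10, 42, -1, -0.001, -0.001, -0.002]
[-10, 42, -1, -0.001, -0.001, -0.002]
[-10, 42, -1, -0.001, -0.001, -0.002]
--
[0, 0, 34, 0.0, 0.0, 0.0]
[0, 0, 34, 0.0, 0.0, 0.0]
--
```

Emit:
move_arm:
  moves:
    - [-10,42,-2,0,0,0,0]
    - [-10,42,-2,0,0,0,0]
    - [-10,42,-2,0,0,0,0]
    - [-10,42,-2,0,0,0,0]
    - [-10,42,-1,0,0,0,0]
    - [-10,42,-1,0,0,0,0]
    - [-10,38,-1,0,0,-0.01,0]
    - [0,0,0,0,0,0,0]
    - [0,0,0,0,0,0,0]

```text
time_s: 24.22
tool_pos: [387.0, 69.9, 241.5]
eef_rot: [-3.138, -0.107, -0.013]
force: [-0.0, -0.7, 0.5]
finger_gap: -0.0
```

```bash
python3 -c "
from h import *
print(loc(pose()[1]));plan([(*wor(-150,0,172),-1.482)],35)"
```

```text
[-155.80651596  -13.14844299  241.46198806]
t 24.23 at [387.   69.9 241.5] jaw -1.503 gap -0.0 F [-0.  -0.7  0.5]
[2, -4, 23, -0.0, -0.003, -0.007]
[2, -4, 23, -0.0, -0.003, -0.007]
[2, -4, 23, -0.0, -0.003, -0.007]
--
```

Emit:
move_arm:
  moves:
    - [2,-4,23,0,-0.003,-0.007,0]
    - [2,-4,23,0,-0.003,-0.007,0]
    - [2,-4,20,0,0,-0.007,0]
    - [0,0,0,0,0,0,0]
    - [0,0,0,0,0,0,0]

```text
time_s: 24.85
tool_pos: [394.1, 85.7, 175.2]
eef_rot: [-3.136, -0.145, -0.007]
force: [0.1, -0.4, 0.7]
finger_gap: -0.001
```

```bash
python3 -c "
from h import *
print(loc(pose()[1]));plan([(*wor(x,0,z+22),-1.482) for x,z in((-118,150),(-94,157),(-69.5,153),(-46,140),(-26,121),(-13,102),(-8,84))],18)"
```

```text
[-147.27337758    1.92481251  175.18462096]
t 24.85 at [394.1  85.7 175.2] jaw -1.478 gap -0.001 F [ 0.1 -0.4  0.7]
[15, 1, 2, -0.001, -0.002, 0.002]
[15, 1, 2, -0.001, -0.002, 0.002]
--
[12, 0, -3, -0.0, -0.0, 0.0]
[12, 0, -3, -0.0, -0.0, 0.0]
--
[12, 0, 2, 0.0, -0.0, 0.0]
[12, 0, 2, 0.0, -0.0, 0.0]
--
[12, 0, 6, 0.0, -0.0, 0.0]
[12, 0, 6, 0.0, -0.0, 0.0]
--
[10, 0, 9, 0.0, -0.0, 0.0]
[10, 0, 9, 0.0, -0.0, 0.0]
--
[6, 0, 9, 0.0, -0.0, 0.0]
[6, 0, 9, 0.0, -0.0, 0.0]
--
[2, 0, 9, 0.0, -0.0, 0.0]
[2, 0, 9, 0.0, -0.0, 0.0]
--
```

Emit:
move_arm:
  moves:
    - [15,1,2,0,0,0,0]
    - [15,1,2,0,0,0,0]
    - [12,0,-3,0,0,0,0]
    - [12,0,-3,0,0,0,0]
    - [12,0,2,0,0,0,0]
    - [12,0,2,0,0,0,0]

```text
time_s: 25.6
tool_pos: [478.8, 91.3, 175.9]
eef_rot: [-3.135, -0.145, -0.013]
force: [-0.8, -0.6, 1.0]
finger_gap: -0.003
```

```bash
python3 -c "
from h import *
print(loc(pose()[1]));plan([(*wor(x,0,z+22),-1.482) for x,z in((-46,140),(-26,121),(-13,102),(-8,84))],18)"
```

```text
[-6.24185762e+01 -8.98510365e-02  1.75929459e+02]
t 25.6 at [478.8  91.3 175.9] jaw -1.479 gap -0.003 F [-0.8 -0.6  1. ]
[8, 0, 7, -0.001, -0.004, 0.002]
[8, 0, 7, -0.001, -0.004, 0.002]
--
[10, 0, 9, -0.0, -0.0, 0.0]
[10, 0, 9, -0.0, -0.0, 0.0]
--
[6, 0, 9, -0.0, -0.0, -0.0]
[6, 0, 9, -0.0, -0.0, -0.0]
--
[2, 0, 9, 0.0, 0.0, -0.0]
[2, 0, 9, 0.0, 0.0, -0.0]
--
```

Emit:
move_arm:
  moves:
    - [8,0,7,0,-0.004,0,0]
    - [8,0,7,0,0,0,0]
    - [10,0,9,0,0,0,0]
    - [10,0,9,0,0,0,0]
    - [6,0,9,0,0,0,0]
    - [6,0,9,0,0,0,0]

```text
time_s: 26.35
tool_pos: [530.6, 96.2, 122.4]
eef_rot: [-3.136, -0.145, -0.006]
force: [0.3, -0.6, 1.4]
finger_gap: 0.003
```

```bash
python3 -c "
from h import *
print(loc(pose()[1]));plan([(*wor(-8,0,106),-1.482)],18)"
```

```text
[-10.46023247   0.15501488 122.44764624]
t 26.35 at [530.6  96.2 122.4] jaw -1.479 gap 0.003 F [ 0.3 -0.6  1.4]
[2, 0, 16, -0.002, -0.004, 0.003]
--
```

Contact is about 1.4 N, on track. Pressing it flat; I expect contact at TCP z≈102.5.

Emit:
move_arm:
  moves:
    - [1,0,8,0,0,0,0]
    - [1,0,7,0,0,0,0]
    - [0,0,4,0,0,0,0]

```text
time_s: 26.72
tool_pos: [533.1, 96.5, 101.9]
eef_rot: [-3.136, -0.145, -0.006]
force: [-3.6, -0.4, 15.5]
finger_gap: -0.002
```

Emit:
move_arm:
  moves:
    - [0,0,3,0,0,0,0]

```text
time_s: 26.85
tool_pos: [533.2, 96.5, 101.4]
eef_rot: [-3.136, -0.145, -0.005]
force: [-11.2, -1.4, 28.8]
finger_gap: -0.002
```

Emit:
move_arm:
  moves:
    - [0,0,-30,0,0,0,0]
    - [0,0,-55,0,0,0,0]
    - [0,-50,-30,0,0,0,0]
    - [-10,-55,0,0,0,0,0]
    - [-10,-55,0,0,0,0,0]
    - [-10,-55,0,0,0,0,0]
    - [0,-50,0,0,0,0,0]
    - [0,0,0,0,0,0,0]
    - [0,0,0,0,0,0,0]

```text
time_s: 27.98
tool_pos: [478.2, 364.7, 224.2]
eef_rot: [-3.132, -0.14, -0.017]
force: [-0.0, -1.2, 0.3]
finger_gap: 0.005
```

```bash
python3 -c "
from h import *
plan([])
T=cam('top');S=cam('side')
u=proj(T,[[500,90,85]])[0].astype(int)-[40,40];a=cv2.resize(T['f'][u[1]:u[1]+80,u[0]:u[0]+80],(400,400),interpolation=2)
v=proj(S,[[500,90,85]])[0].astype(int)-[40,40];b=cv2.resize(S['f'][v[1]:v[1]+80,v[0]:v[0]+80],(400,400),interpolation=2)
cv2.imwrite('pics/end.png',np.hstack([a,b]))
P=[wor(-2,y,78) for y in(-15,15)]+[wor(-96,0,79.5)];print((proj(T,P)-u)*5,(proj(S,P)-v)*5)
"
```

```text
t 27.98 at [478.2 364.7 224.2] jaw -1.481 gap 0.005 F [-0.  -1.2  0.3]
[[212.9302322  139.79825828]
 [162.72077922 147.6014348 ]
 [209.92235949 298.6788809 ]] [[267.53243537 197.25465091]
 [244.12493374 167.09142179]
 [125.44363611 235.27123571]]
```

View pics/end.png

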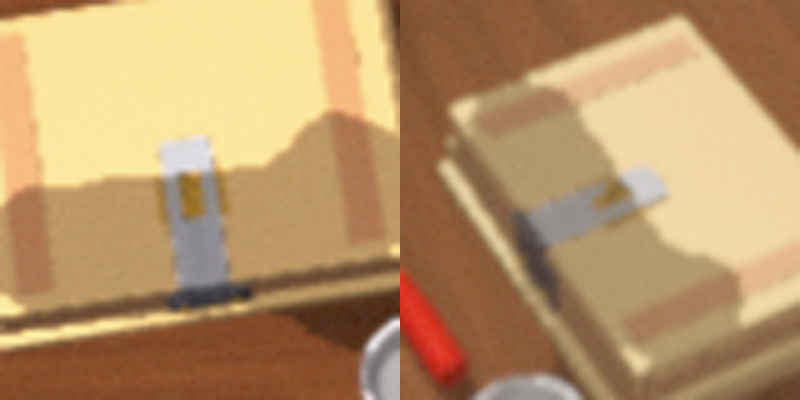

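The hasp lies flat on the lid with the staple through its slot at (192,195) in the left half. Its tip edge at (162–212, 143) matches the prediction for flat, (163–213, 140–148). I hand the job in.

```bash
python3 -c "
from plant import finish_job; print(finish_job())"
```

```text
the job is handed in; nothing more can be done
None
```

The job is handed in. stone_b and stone_c now lie in the chest beside stone_in, the lid is shut, and the hasp lies flat with the staple through its slot. It took about 28 s of the 72 s allowed.

**Last checks**
- **Stones:** before the lid was shut, the side view showed all three stones flat and parallel on the chest floor.
- **Lid:** the fingertips met the shut lid at the predicted height.
- **Hasp:** the final picture shows its tip edge within a few pixels of where it should be when flat.
- **Arm:** it stands clear of everything, with about 1 N read at the wrist.

**What did not go to plan**
- **Force while setting down stone_b:** the stone reached the floor about 13 mm higher on the tool scale than I expected, because I had gripped it higher than planned. Pressing on gave a brief 92 N at the wrist, under the 120 N limit. I backed off, checked the stone was on the floor, and released it gently.
- **Bystanders:** I never touched stone_a, the red stone or the other bench things, but I did not measure their positions again at the end.

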